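# Instrument check: put the checked spatula back, show the tweezers to the camera

## Robot

A 6-joint arm with a two-finger parallel gripper is mounted at the origin on a cart in front of the work surface, level with it; the furniture and walls round the work are solid. World frame = base frame: x ahead of the robot, y to its left, z up, the work surface at z = 0. Lengths are in m, angles in rad, forces in N, time in s.
With the tool pointing down it reaches from about 0.25 to 0.725 m from the base axis. Payload 4 kg.
Tool frame: the origin (TCP) lies midway between the tips of the shut fingers; the grasp point (between the pads) lies 19 mm behind it; z points along the fingers, x is the direction in which the jaws open and shut, and the axes are right-handed (so a half turn about z gives the same grasp; the last joint's range is limited). The gripper opens to 85 mm and grips with 20 to 120 N. Pads are 22 mm wide; open, the fingers measure 114 mm over their backs; the gripper's body (76 mm by 85 mm) begins 54 mm behind the grasp point. The pads swing forward as they close: fully open they stand 13 mm farther back than shut.
Start: joints at [-1.265, 0.241, 0.005, 1.335, 0, 1.571], TCP at [0.151, -0.477, 0.231] pointing down, gripper open.
Joint ranges: [-2.72, 2.72], [-1.05, 1.87], [-1.09, 1.28], [-1.99, 2.15], [-1.42, 1.44], [-3.14, 3.14]. Speed limits (rad/s): [2.79, 2.79, 3.14, 3.14, 3.14, 3.14].

## Interface

Orientations are given as a unit quaternion [x, y, z, w].
In Python, from workcell import bot, vision, ticket gives the robot as it stands.
- The arm moves only by the tool play_rows, never from a script. Its argument "deltas" is one flat list of numbers, 5 for each row, row after row: the opening, from 0 (shut) to 1 (fully open), then the shift along the tool's x, y, z in units of 60 mm (1.0 is 60 mm), then the turn about the tool's z in degrees. A call has 1 to 12 rows; each row shifts and turns the pose as measured when the row begins, along the tool's axes as they then stand; what a row does not reach is not made up. A row lasts 1/8 s, in which the tool goes at most 62.5 mm and 10.7 degrees, less where a joint would pass 70% of its speed; a pose out of reach is approached as far as the arm can. A call is refused whole if a number of a shift passes 1 or a number of a turn 10.7, either way. A call with a gripper value outside its range is refused whole. The fingers move at their own pace and stop on an object; the grip force is fixed at half the most. Time passes only in rows, so rows that do not move let the fingers close. It gives the time, the measured TCP pose, the force and the opening at its end, in the units of the state.
- bot.get_obs(): the state, without advancing time (a new reading comes with each control period).
- vision.camera(name): name is "scene" or "top"; returns a dict with "color" (480x640x3 uint8, blue, green, red), "intrinsics" (3x3 intrinsics, pixels), "rvec" (rotation vector, rad) and "tvec" (3), from world to camera coordinates, as OpenCV has them. Camera axes: x right, y down, z forward; pixel columns grow to the right and rows downward; lengths in m; the calibration is good to about 2 mm. A picture is of the moment at which its call begins. There is no depth.
- ticket.job_done(): hands the job in, once; it reports no verdict.
The state is a dict: "clock": time; "joint_pos": joint angles; "joint_vel": joint speeds; "tau": joint torques, N m; "eef_pos": TCP position; "tool_rot": TCP orientation; "ft_force": force on the tool from outside, world axes, zero at the start; "ft_torque": the same for the moment, N m; "grip_width": finger opening in m.
Only numpy, scipy, OpenCV 4.12 (cv2) and the standard library are available. Lean on these libraries where they do the work, as an engineer would, in place of code of your own. Each camera call takes 0.05 s, during which the arm holds its last target. There are 200 camera calls.

## Task

The spatula lying on the bench has been checked: lay it (do not drop it) in the empty rest of the instrument tray, in line with the spatula that is already there and the same way round. Then take the tweezers out of the tray and hold them level in front of the inspection camera, points towards the lens and legs along its line of sight, with the points 50 mm in front of the middle of the lens. Finish while still holding them there; do not touch the camera and leave everything else where it is.

Things in the scene. Friction and masses are not known exactly. Their poses are not given: they have to be found in the camera images.
- tray: Steel tray with a blue mat, fixed; rim 14 mm high, floor 3 mm, x -80 to +138 mm, y -93 to +93. Grey comb bars (8 mm thick) cross it at x = -36 and +36. Rests at y = -56, 0, +56 in both bars: bottom 24 mm above the bench, 16 mm wide, teeth 14 mm high, mouth 28 mm. Instruments lie along x, bridging the bars. Origin: underside, midway between the bars, middle rest. +x: end with blades and points; z up.
- empty_rest (a point): The empty rest, always the one at the tray's +y side: tray point (0, 56, 24) mm, midway between the bars at the bottom of the rests. Axes as the tray. The spatula is home when its origin is here and its x lies along the tray's x.
- bench_spatula: Spatula lying loose on the bench, left of the tray: black handle 104 mm long, 12 mm wide, 12 mm high, then a flat steel blade 15 mm wide; 179 mm in all, about 50 g. Origin: underside of the handle's middle; x towards the blade, z up. Handle from x = -52 to +52 mm; balances near x = +22 mm.
- bench_spatula_tip (a point): Outer end of that spatula's blade, at (127, 0, 6) mm of the spatula.
- tray_spatula: The same kind of spatula, already lying in the tray, in the middle rest or the one at the tray's -y side, blade to the tray's +x. Origin and axes as the other. It stays there.
- tweezers: Plain rigid steel tweezers lying on their side in the remaining rest, points to the tray's +x: 131 mm long, 9 mm high, 20 g. Legs bow out: 18 mm over both at y = -18 mm, 16 mm at the origin, 6 mm over the points. Origin: underside, mid-length, about the balance point; own y runs from the points (-65 mm) to the joined back end (+65 mm), x across the legs, z up.
- tweezers_tips (a point): Midway between the two points of the tweezers, at (0, -64.5, 4.5) mm of the tweezers.
- inspection_camera: Inspection camera on a stand, fixed: white housing, black lens with black ring light of 60 mm diameter. Origin: on the bench below the camera; it looks along its own -x, z up. Lens axis 140 mm above the bench, above the x axis; lens front at x = -78 mm; top 170 mm above the bench; base plate x -45 to +85 mm, 100 mm wide.
- focus_point (a point): Where the points of the tweezers belong: on the lens axis, 50 mm in front of the lens, 140 mm above the bench, at (-128, 0, 140) mm of the camera. Axes as the camera: the lens lies at +x of this point.
- small_beaker: Glass beaker, 74 mm wide, 87 mm high, standing behind the work; not to be moved. Origin: underside centre.
- sample_vial: Glass vial with a cap, 27 mm wide, 66 mm high, standing beyond the tray; not to be moved. Origin: underside centre.
- petri_dish: Petri dish, 60 mm wide, 14 mm high, lying near the bench's front edge on the right; not to be moved. Origin: underside centre.
Things that resemble listed ones, but are neither listed nor needed, are in the scene too. Leave any purple look-alike of the bench_spatula alone.

How it is judged:
By the outcome, as a careful person would: the job done as asked, in the order asked, and still so for the second after the job is handed in, while the arm keeps its last pose, push and grip.
It also fails if it takes over 51 s, if anything falls off the work surface, if the arm or the gripper's body presses on something with over 40 N, if the wrist force passes 120 N, or if a joint passes its speed limit or range.

## Working session

There is one attempt and no reset: what is moved stays moved. The work goes in short steps, Python scripts to look and compute and a tool call to move; the robot and the scene stay as the last step left them, time stands still between calls to the robot, and variables do not carry over. Pictures are saved under pics/ and viewed, about 8 in all and at most 12, crops included, and the job is handed in when it is done.

Besides the shell and the picture viewer there is one more tool, called after "Call:" as name(argument=value, ...) on one line, values as JSON. play_rows: Moves the arm, as the interface text tells. Its arguments: {"type":"object","properties":{"deltas":{"type":"array"}},"required":["deltas"]}

```bash
mkdir -p pics; ls; cat > h.py <<'E'
import cv2, numpy as np
from workcell import bot, vision, ticket
from scipy.spatial.transform import Rotation as R
def cam(n):
    c=vision.camera(n); return c
def ray(c,u,v):
    M=cv2.Rodrigues(np.array(c["rvec"],float))[0]; t=np.array(c["tvec"],float).ravel()
    d=M.T@np.linalg.inv(np.array(c["intrinsics"]))@np.array([u,v,1.]); return -M.T@t,d
def onz(c,u,v,z):
    o,d=ray(c,u,v); return o+d*(z-o[2])/d[2]
def proj(c,p):
    return cv2.projectPoints(np.array(p,float).reshape(-1,1,3),np.array(c["rvec"],float),np.array(c["tvec"],float),np.array(c["intrinsics"]),None)[0].reshape(-1,2)
E
python3 - <<'E'
from h import *
for n in("scene","top"):
    c=cam(n); cv2.imwrite(f"pics/{n}0.png",c["color"]); print(n,ray(c,320,240),c["intrinsics"])
print(bot.get_obs())
E
```

```text
pics
scene (array([-0.02060612,  0.61743287,  0.7674853 ]), array([ 0.53101534, -0.57422234, -0.62317844])) [[446.75795794   0.         323.42551258]
 [  0.         446.75795794 239.51798111]
 [  0.           0.           1.        ]]
top (array([0.40515778, 0.0139721 , 1.49497533]), array([ 0.09941014,  0.01835434, -0.99500803])) [[448.79885305   0.         318.66098216]
 [  0.         448.79885305 247.11504428]
 [  0.           0.           1.        ]]
{'clock': 0.1, 'joint_pos': array([-1.26501129e+00,  2.41345884e-01,  3.87236576e-03,  1.33518969e+00,
       -2.42936469e-05,  1.57079927e+00]), 'joint_vel': array([-1.45205552e-03, -4.35365685e-05,  1.90105994e-03, -9.32239143e-04,
        2.24686033e-04, -1.51818614e-03]), 'tau': array([-7.91669827e-04, -3.73137224e+01,  2.53010631e+01,  1.08267576e-02,
       -1.86951212e-05, -3.78789224e-06]), 'eef_pos': array([ 0.15034681, -0.47627835,  0.23050297]), 'tool_rot': array([ 8.06547572e-01, -5.91168455e-01, -7.60045374e-04, -5.42020481e-04]), 'ft_force': array([-0.51195555,  0.22400921, -0.92982941]), 'ft_torque': array([ 0.0489158 , -0.00354028, -0.00844365]), 'grip_width': 0.08530339324719644}
```

View pics/top0.png

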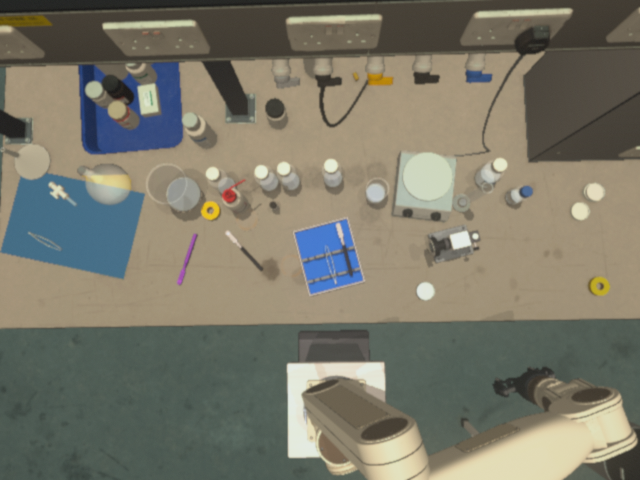

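View pics/scene0.png

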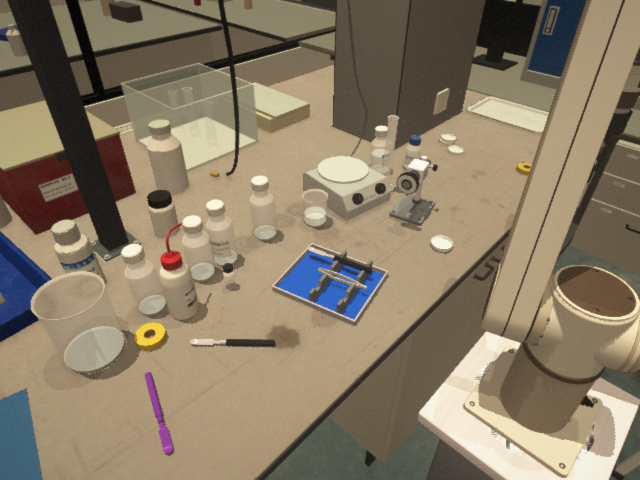

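Candidates for the bench spatula: the black-handled one at top (245,252) / scene (235,343), the purple look-alike at top (187,259), and the tray spatula at top (345,250). I choose the black one on the bench, left of the tray. The tweezers are in the middle rest at top (331,262), and the inspection camera is at top (452,243), looking left (+y).

```bash
python3 - <<'E'
from h import *
a=cv2.imread("pics/top0.png"); b=cv2.imread("pics/scene0.png")
A=cv2.resize(a[210:306,215:375],None,fx=5,fy=5,interpolation=cv2.INTER_CUBIC)
cv2.imwrite("pics/ct.png",A[:, :800])
B=cv2.resize(b[235:355,185:395],None,fx=3.8,fy=3.8,interpolation=cv2.INTER_CUBIC)
cv2.imwrite("pics/cs.png",B)
C=cv2.resize(a[215:275,415:490],None,fx=5.3,fy=5.3,interpolation=cv2.INTER_CUBIC)
D=cv2.resize(b[155:230,380:445],None,fx=5.3,fy=5.3,interpolation=cv2.INTER_CUBIC)
H=max(C.shape[0],D.shape[0]); 
f=lambda i:cv2.copyMakeBorder(i,0,H-i.shape[0],0,0,cv2.BORDER_CONSTANT)
cv2.imwrite("pics/cc.png",np.hstack([f(C),f(D)]))
E
```

```text
(no output)
```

View pics/ct.png

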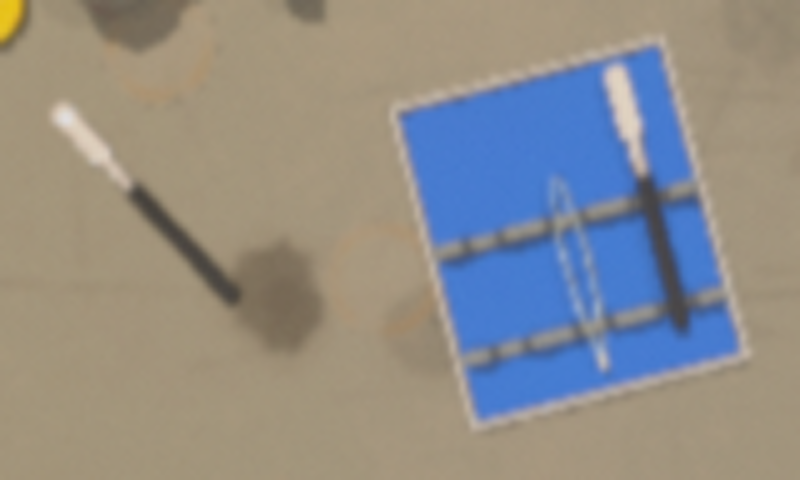

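View pics/cs.png

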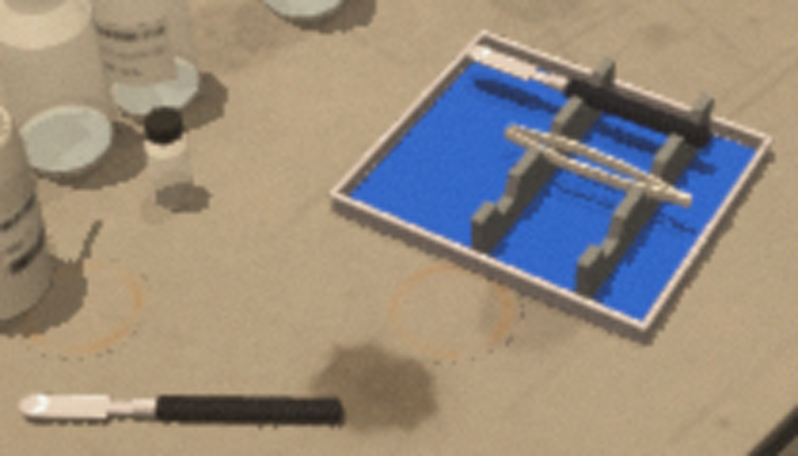

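View pics/cc.png

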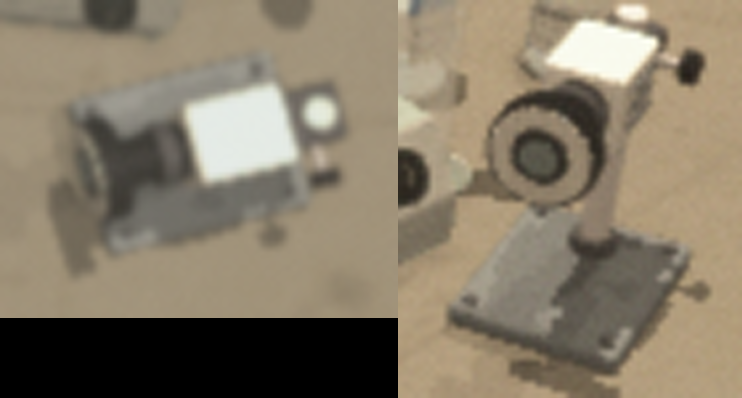

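```bash
cat > m.py <<'E'
from h import *
np.set_printoptions(precision=4,suppress=True)
T=cam("top");S=cam("scene")
ct=lambda u,v:(215+(u+.5)/5-.5,210+(v+.5)/5-.5)
cs=lambda u,v:(185+(u+.5)/3.8-.5,235+(v+.5)/3.8-.5)
tc=lambda u,v:(415+(u+.5)/5.3-.5,215+(v+.5)/5.3-.5)
sc=lambda u,v:(380+(u-398+.5)/5.3-.5,155+(v+.5)/5.3-.5)
P=lambda c,f,l,z:np.array([onz(c,*f(*p),z)[:2] for p in l])
mod=np.array([[138,93],[138,-93],[-80,-93],[-80,93]])/1e3
def fit(m,w):
    mc=m.mean(0);wc=w.mean(0);a=m-mc;b=w-wc
    th=np.arctan2((a[:,0]*b[:,1]-a[:,1]*b[:,0]).sum(),(a*b).sum())
    Rm=np.array([[np.cos(th),-np.sin(th)],[np.sin(th),np.cos(th)]])
    t=wc-Rm@mc; return th,t,np.linalg.norm(m@Rm.T+t-w,axis=1),Rm
for c,f,l in((T,ct,[(393,110),(661,38),(750,353),(475,430)]),(S,cs,[(333,193),(480,32),(771,138),(645,327)])):
    th,t,e,Rm=fit(mod,P(c,f,l,.014)); print("tray",np.degrees(th),t,"res",e,"rest",Rm@[0,.056]+t)
for nm,z,lt,ls in(("spat",.008,[(237,301),(132,187),(62,106)],[(343,411),(157,408),(20,406)]),("twz",.0285,[(556,178),(606,371)],[(508,131),(690,200)])):
    for c,f,l in((T,ct,lt),(S,cs,ls)):
        p=P(c,f,l,z); d=p[-1]-p[0]; print(nm,p.tolist(),"len",np.linalg.norm(d),np.degrees(np.arctan2(d[1],d[0])))
L=P(S,sc,[(541,155)],.14)[0]; print("lens",L)
hb=P(T,tc,[(183,105),(280,85),(300,165),(200,183)],.17); print("housing",hb,hb.mean(0))
d=L-hb.mean(0);print("axis lens-housing",np.degrees(np.arctan2(d[1],d[0])))
d=hb[0]+hb[3]-hb[1]-hb[2];print("housing axis",np.degrees(np.arctan2(d[1],d[0])))
b=P(T,tc,[(68,105),(112,250),(310,200),(268,52)],.008);print("base",b)
bm=np.array([[-45,50],[-45,-50],[85,-50],[85,50]])/1e3
for order in (b[[1,0,3,2]],b):
    th,t,e,Rm=fit(bm,order);print("cam",np.degrees(th),t,e,"lens",Rm@[-.078,0]+t,"focus",Rm@[-.128,0]+t)
bs=P(S,sc,[(452,315),(615,370),(690,250),(545,205)],.008);print("baseS",bs)
E
python3 m.py
```

```text
tray 14.091650125636614 [0.4715 0.0071] res [0.001  0.0005 0.0011 0.0013] rest [0.4578 0.0614]
tray 13.746679150702255 [0.4719 0.0068] res [0.0005 0.002  0.0015 0.0014] rest [0.4585 0.0612]
spat [[0.45806719576132715, 0.23579392959386786], [0.5354214794295038, 0.30561257023541377], [0.5908266715243427, 0.3525744123294091]] len 0.17681278107879178 41.33613544929242
spat [[0.45658597623861435, 0.23764887563504128], [0.5329125835208262, 0.3073349640324118], [0.588979680313638, 0.35872018031870634]] len 0.17940555648170373 42.44227134867717
twz [[0.5341634377775872, 0.022301927779982633], [0.4074405039480197, -0.007881310256266184]] len 0.13026791553074688 -166.60274821456161
twz [[0.5336039157422332, 0.022869580599571226], [0.4090011546438578, -0.00901619962251099]] len 0.12861784889240585 -165.64606939548628
lens [ 0.5124 -0.2992]
housing [[ 0.5466 -0.3428]
 [ 0.5567 -0.3969]
 [ 0.5119 -0.4059]
 [ 0.5029 -0.3504]] [ 0.5295 -0.374 ]
axis lens-housing 102.92954046231998
housing axis 99.8712163027509
base [[ 0.5654 -0.315 ]
 [ 0.4741 -0.3388]
 [ 0.503  -0.4625]
 [ 0.5962 -0.4407]]
cam -77.11140292580454 [ 0.5302 -0.3698] [0.0978 0.0965 0.0985 0.0972] lens [ 0.5128 -0.2937] focus [ 0.5017 -0.245 ]
cam -76.3784607380298 [ 0.53   -0.3698] [0.0027 0.0035 0.0024 0.0024] lens [ 0.5116 -0.294 ] focus [ 0.4998 -0.2454]
baseS [[ 0.5624 -0.3152]
 [ 0.468  -0.3349]
 [ 0.5017 -0.4649]
 [ 0.5901 -0.4462]]
```

```bash
cat > plan.py <<'E'
import sys
from h import *
# plan.py x y z phi n [dir]: rows from the present pose to the target (phi = world yaw of tool x, degrees)
x,y,z,phi=map(float,sys.argv[1:5]);n=int(sys.argv[5]);turn=float(sys.argv[6]) if len(sys.argv)>6 else None
o=bot.get_obs();Rm=R.from_quat(o["tool_rot"]);M=Rm.as_matrix();f0=np.degrees(np.arctan2(M[1,0],M[0,0]))
d=(f0-phi+180)%360-180
if turn is not None: d=turn
print("t %.2f"%o["clock"],o["eef_pos"].round(4),"phi %.1f"%f0,"tilt z",M[:,2].round(3),"F",o["ft_force"].round(1),"w %.4f"%o["grip_width"],"turn",round(d,1))
w=(np.array([x,y,z])-o["eef_pos"])/n
for i in range(n):
    Mi=(Rm*R.from_euler("z",d/n*i,degrees=True)).as_matrix()
    print(*(M_:=(Mi.T@w/.06).round(3)),round(d/n,1),sep=", ")
E
python3 plan.py .507 .282 .20 132 20 -204.5
```

```text
t 0.20 [ 0.1504 -0.4764  0.2307] phi -72.5 tilt z [-0.     0.001 -1.   ] F [-0.1 -0.4  0.6] w 0.0854 turn -204.5
-0.513, -0.474, 0.026, -10.2
-0.421, -0.557, 0.026, -10.2
-0.315, -0.623, 0.026, -10.2
-0.2, -0.669, 0.026, -10.2
-0.078, -0.694, 0.026, -10.2
0.047, -0.697, 0.026, -10.2
0.17, -0.677, 0.026, -10.2
0.287, -0.637, 0.026, -10.2
0.396, -0.576, 0.026, -10.2
0.491, -0.496, 0.026, -10.2
0.572, -0.401, 0.026, -10.2
0.634, -0.293, 0.026, -10.2
0.676, -0.176, 0.026, -10.2
0.696, -0.053, 0.026, -10.2
0.695, 0.071, 0.026, -10.2
0.671, 0.193, 0.026, -10.2
0.626, 0.309, 0.026, -10.2
0.561, 0.416, 0.026, -10.2
0.478, 0.509, 0.026, -10.2
0.381, 0.586, 0.026, -10.2
```

Call:
play_rows(deltas=[0.45, -0.51, -0.47, 0.02, -10.2, 0.45, -0.42, -0.56, 0.02, -10.2, 0.45, -0.32, -0.62, 0.02, -10.2, 0.45, -0.2, -0.67, 0.02, -10.2, 0.45, -0.08, -0.69, 0.02, -10.2, 0.45, 0.05, -0.7, 0.02, -10.2, 0.45, 0.17, -0.68, 0.02, -10.2, 0.45, 0.29, -0.64, 0.02, -10.2, 0.45, 0.4, -0.58, 0.02, -10.2, 0.45, 0.49, -0.5, 0.02, -10.2, 0.45, 0.57, -0.4, 0.02, -10.2, 0.45, 0.63, -0.29, 0.02, -10.2])

```text
clock: 1.7
eef_pos: [0.356, -0.0033, 0.2156]
tool_rot: [0.893, 0.451, 0.002, 0.0]
ft_force: [0.5, -1.3, 0.7]
grip_width: 0.0386
```

```bash
python3 plan.py .507 .282 .10 132 12 
```

```text
t 1.70 [ 0.356  -0.0033  0.2156] phi 53.6 tilt z [ 0.003  0.001 -1.   ] F [ 0.5 -1.3  0.7] w 0.0386 turn -78.4
0.443, -0.067, 0.162, -6.5
0.448, -0.016, 0.162, -6.5
0.446, 0.035, 0.162, -6.5
0.44, 0.086, 0.162, -6.5
0.427, 0.135, 0.162, -6.5
0.409, 0.183, 0.162, -6.5
0.385, 0.228, 0.162, -6.5
0.357, 0.271, 0.162, -6.5
0.324, 0.309, 0.162, -6.5
0.286, 0.344, 0.162, -6.5
0.245, 0.375, 0.162, -6.5
0.201, 0.4, 0.162, -6.5
```

Call:
play_rows(deltas=[0.45, 0.44, -0.07, 0.16, -6.5, 0.45, 0.45, -0.02, 0.16, -6.5, 0.45, 0.45, 0.04, 0.16, -6.5, 0.45, 0.44, 0.09, 0.16, -6.5, 0.45, 0.43, 0.14, 0.16, -6.5, 0.45, 0.41, 0.18, 0.16, -6.5, 0.45, 0.39, 0.23, 0.16, -6.5, 0.45, 0.36, 0.27, 0.16, -6.5, 0.45, 0.32, 0.31, 0.16, -6.5, 0.45, 0.29, 0.34, 0.16, -6.5, 0.45, 0.25, 0.38, 0.16, -6.5, 0.45, 0.2, 0.4, 0.16, -6.5])

```text
clock: 3.2
eef_pos: [0.5044, 0.2977, 0.0961]
tool_rot: [0.386, 0.922, 0.0, 0.001]
ft_force: [-0.4, -0.3, 0.0]
grip_width: 0.0386
```

```bash
python3 plan.py .507 .282 .04 132 4 
```

```text
t 3.20 [0.5044 0.2977 0.0961] phi 134.5 tilt z [ 0.002 -0.001 -1.   ] F [-0.4 -0.3  0. ] w 0.0386 turn 2.5
-0.054, -0.038, 0.234, 0.6
-0.054, -0.038, 0.234, 0.6
-0.055, -0.037, 0.234, 0.6
-0.055, -0.037, 0.234, 0.6
```

Call:
play_rows(deltas=[0.45, -0.05, -0.04, 0.23, 0.6, 0.45, -0.05, -0.04, 0.23, 0.6, 0.45, -0.05, -0.04, 0.23, 0.6, 0.45, -0.05, -0.04, 0.23, 0.6, 0.45, 0, 0, 0, 0])

```text
clock: 3.82
eef_pos: [0.5041, 0.2799, 0.0356]
tool_rot: [0.408, 0.913, -0.002, -0.0]
ft_force: [0.1, 0.4, 0.8]
grip_width: 0.0384
```

```bash
python3 plan.py .507 .282 .006 132 3; python3 - <<'E'
from h import *
c=cam("scene");p=proj(c,[.507,.282,.01])[0].astype(int);print(p)
im=c["color"][p[1]-70:p[1]+50,p[0]-80:p[0]+80]
cv2.imwrite("pics/g1.png",cv2.resize(im,None,fx=4.5,fy=4.5,interpolation=cv2.INTER_CUBIC))
E
```

```text
t 3.83 [0.5041 0.2799 0.0356] phi 131.9 tilt z [-0.002 -0.003 -1.   ] F [0.1 0.4 0.8] w 0.0384 turn -0.1
-0.002, 0.02, 0.164, -0.0
-0.002, 0.02, 0.164, -0.0
-0.002, 0.02, 0.164, -0.0
[243 341]
```

View pics/g1.png

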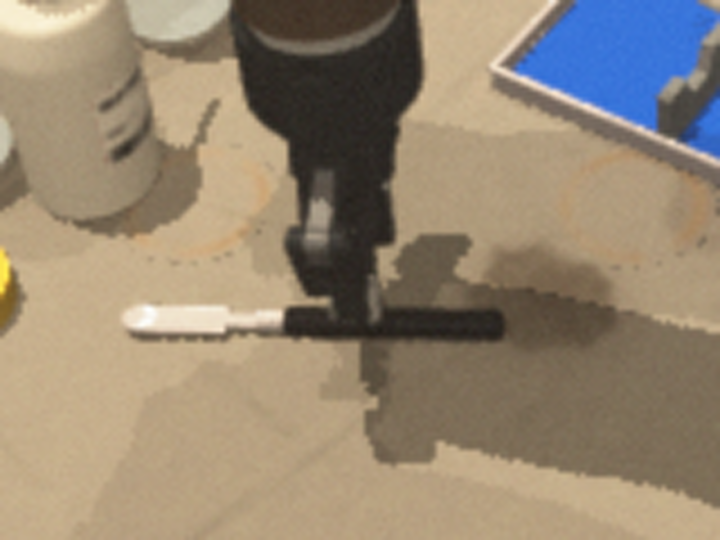

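The crop shows the jaws straddling the black handle at about (355,315), blade to the left. I go down and close.

Call:
play_rows(deltas=[0.45, 0, 0.02, 0.16, 0, 0.45, 0, 0.02, 0.16, 0, 0.45, 0, 0.02, 0.16, 0, 0.45, 0, 0, 0, 0, 0.3, 0, 0, 0.0, 0])

```text
clock: 4.5
eef_pos: [0.5087, 0.2838, 0.0067]
tool_rot: [0.407, 0.913, -0.0, 0.001]
ft_force: [-0.3, 0.6, -0.2]
grip_width: 0.0256
```

```bash
python3 plan.py .507 .282 .002 132 1
```

```text
t 4.50 [0.5087 0.2838 0.0067] phi 131.9 tilt z [ 0.002 -0.001 -1.   ] F [-0.3  0.6 -0.2] w 0.0256 turn -0.1
-0.004, -0.041, 0.079, -0.1
```

Call:
play_rows(deltas=[0.3, 0, -0.03, 0.08, 0, 0, 0, 0, 0, 0, 0, 0, 0, 0, 0, 0, 0, 0, 0, 0, 0, 0, 0, 0, 0])

```text
clock: 5.12
eef_pos: [0.5075, 0.2826, 0.0023]
tool_rot: [0.407, 0.913, 0.0, 0.001]
ft_force: [0.2, -0.4, -1.3]
grip_width: 0.0102
```

```bash
python3 plan.py .507 .282 .1 132 3
```

```text
t 5.12 [0.5075 0.2826 0.0023] phi 131.9 tilt z [ 0.003 -0.001 -1.   ] F [ 0.2 -0.4 -1.3] w 0.0102 turn -0.1
-0.002, -0.003, -0.543, -0.0
-0.002, -0.003, -0.543, -0.0
-0.002, -0.003, -0.543, -0.0
```

Call:
play_rows(deltas=[0, 0, 0, 0, 0, 0, 0, 0, -0.3, 0, 0, 0, 0, -0.5, 0, 0, 0, 0, -0.5, 0, 0, 0, 0, -0.3, 0, 0, 0, 0, 0, 0])

```text
clock: 5.88
eef_pos: [0.5067, 0.2824, 0.1002]
tool_rot: [0.407, 0.913, -0.0, 0.001]
ft_force: [1.2, -0.3, -1.2]
grip_width: 0.0095
```

```bash
python3 plan.py .4737 .0651 .1 103.9 8; python3 - <<'E'
from h import *
o=bot.get_obs()["eef_pos"]
c=cam("scene");p=proj(c,o)[0].astype(int);print(p)
im=c["color"][p[1]-70:p[1]+50,p[0]-80:p[0]+80]
cv2.imwrite("pics/g2.png",cv2.resize(im,None,fx=4.5,fy=4.5,interpolation=cv2.INTER_CUBIC))
cv2.imwrite("pics/g2full.png",c["color"])
E
```

```text
t 5.88 [0.5067 0.2824 0.1002] phi 131.9 tilt z [ 0.001 -0.002 -1.   ] F [ 1.2 -0.3 -1.2] w 0.0095 turn 28.0
-0.291, -0.354, 0.001, 3.5
-0.312, -0.335, 0.001, 3.5
-0.332, -0.316, 0.001, 3.5
-0.351, -0.295, 0.001, 3.5
-0.368, -0.273, 0.001, 3.5
-0.384, -0.25, 0.001, 3.5
-0.398, -0.226, 0.001, 3.5
-0.411, -0.201, 0.001, 3.5
[238 312]
```

View pics/g2.png

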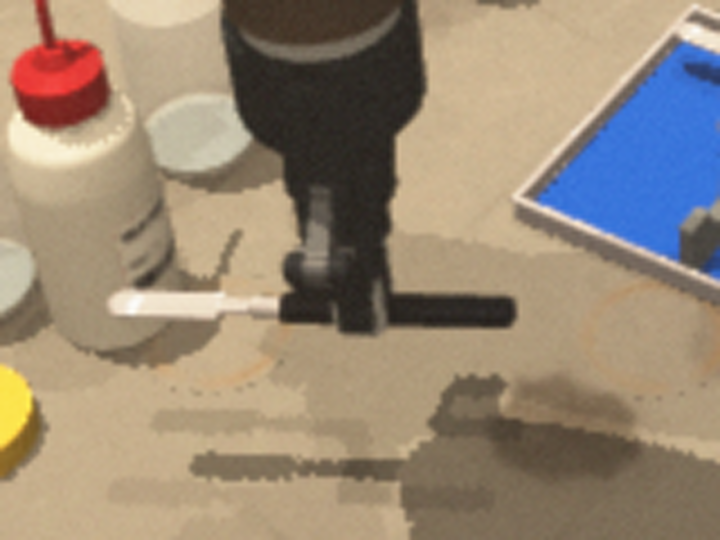

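The spatula is held (blade left, tip at about (115,303), handle end (515,313)). I compare this with the expected level pose.

```bash
cat > hold.py <<'E'
from h import *
def pred(c,pts,off):  # pts in spatula frame (m)
    o=bot.get_obs();M=R.from_quat(o["tool_rot"]).as_matrix()
    d=np.degrees(np.arctan2(M[1,0],M[0,0]))-90
    Rz=R.from_euler("z",d,degrees=True).as_matrix()
    return proj(c,[o["eef_pos"]+Rz@(np.array(q)+off) for q in pts])
E
python3 - <<'E'
from hold import *
c=cam("scene")
p=pred(c,[[-.052,0,.006],[.052,0,.006],[.127,0,.006]],np.array([-.016,0,-.0023]))
print(((p+.5-[158,242])*4.5-.5).round(1))
E
```

```text
[[521.4 319.4]
 [285.4 314.1]
 [115.4 310.2]]
```

Call:
play_rows(deltas=[0, -0.29, -0.35, 0, 3.5, 0, -0.31, -0.33, 0, 3.5, 0, -0.33, -0.32, 0, 3.5, 0, -0.35, -0.3, 0, 3.5, 0, -0.37, -0.27, 0, 3.5, 0, -0.38, -0.25, 0, 3.5, 0, -0.4, -0.23, 0, 3.5, 0, -0.41, -0.2, 0, 3.5, 0, 0, 0, 0, 0])

```text
clock: 7.1
eef_pos: [0.4609, 0.0567, 0.0868]
tool_rot: [0.622, 0.783, -0.011, -0.006]
ft_force: [0.2, 0.1, 0.3]
grip_width: 0.0104
```

```bash
python3 plan.py .4737 .0651 .06 103.9 2; python3 - <<'E'
from h import *
o=bot.get_obs()["eef_pos"]
for n,w,h in(("scene",90,60),("top",35,45)):
    c=cam(n);p=proj(c,o)[0].astype(int);print(n,p)
    cv2.imwrite(f"pics/g3{n}.png",c["color"])
    im=c["color"][p[1]-h:p[1]+h,p[0]-w:p[0]+w]
    cv2.imwrite(f"pics/g3{n}c.png",cv2.resize(im,None,fx=4.4,fy=4.4,interpolation=cv2.INTER_CUBIC))
E
```

```text
t 7.10 [0.4609 0.0567 0.0868] phi 103.1 tilt z [-0.024 -0.01  -1.   ] F [0.2 0.1 0.3] w 0.0104 turn -0.8
0.045, 0.125, 0.22, -0.4
0.044, 0.125, 0.22, -0.4
scene [331 272]
top [315 267]
```

View pics/g3scenec.png

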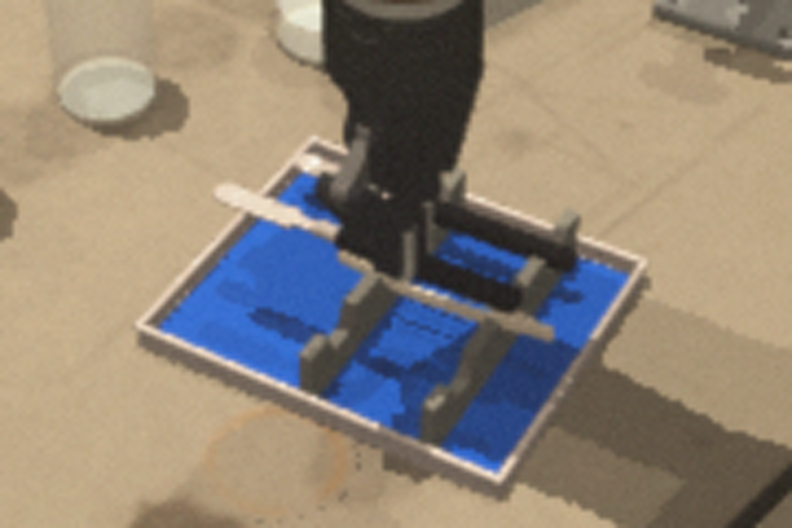

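Held level over the tray, with transient overshoot. The spatula is still well above the teeth, so I correct laterally and settle.

Call:
play_rows(deltas=[0, 0.04, 0.12, 0, -0.4, 0, 0.04, 0.12, 0, -0.4, 0, 0, 0, 0, 0, 0, 0, 0, 0, 0])

```text
clock: 7.7
eef_pos: [0.4763, 0.0695, 0.0861]
tool_rot: [0.613, 0.79, -0.01, -0.006]
ft_force: [0.2, 0.2, -0.5]
grip_width: 0.01
```

```bash
python3 plan.py .4737 .0651 .06 103.9 2; cat > snap.py <<'E'
import sys
from h import *
tag=sys.argv[1]; x,y,z=map(float,sys.argv[2:5]); ims=[]
for n,w,h,s in(("scene",60,50,3.4),("top",40,45,4.4)):
    c=cam(n);p=proj(c,[x,y,z])[0].astype(int);print(n,"crop origin",p-[w,h],"scale",s)
    ims.append(cv2.resize(c["color"][p[1]-h:p[1]+h,p[0]-w:p[0]+w],None,fx=s,fy=s,interpolation=cv2.INTER_CUBIC))
H=max(i.shape[0] for i in ims)
cv2.imwrite(f"pics/{tag}.png",np.hstack([cv2.copyMakeBorder(i,0,H-i.shape[0],0,0,cv2.BORDER_CONSTANT) for i in ims]))
E
python3 - <<'E'
from hold import *
# measure held spatula in both views: dark handle end + white tip vs prediction
for n in("scene","top"):
    c=cam(n);print(n,pred(c,[[-.052,0,.006],[.052,0,.006],[.127,0,.006]],np.array([-.016,0,-.0023])).round(1))
E
python3 snap.py g4 .48 .065 .06
```

```text
t 7.70 [0.4763 0.0695 0.0861] phi 104.4 tilt z [-0.023 -0.009 -1.   ] F [ 0.2  0.2 -0.5] w 0.0100 turn 0.5
-0.03, -0.025, 0.218, 0.2
-0.03, -0.025, 0.218, 0.2
scene [[350.1 281.2]
 [308.9 265.6]
 [281.  255. ]]
top [[316.7 283.2]
 [308.  251.1]
 [301.8 228.3]]
scene crop origin [262 228] scale 3.4
top crop origin [272 216] scale 4.4
```

View pics/g4.png

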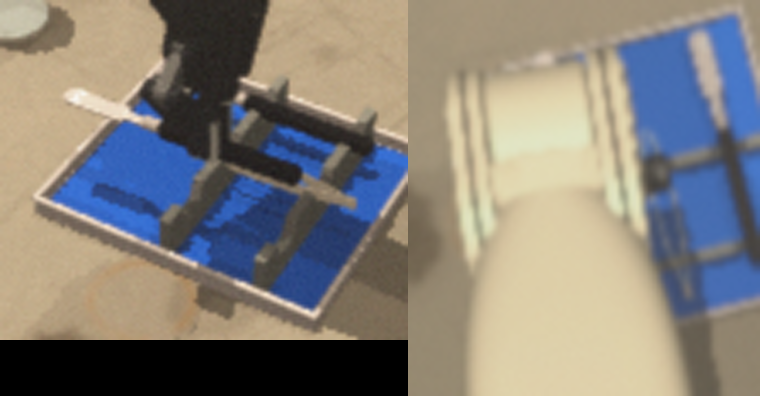

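Call:
play_rows(deltas=[0, -0.03, -0.04, 0.2, 0.2, 0, -0.03, -0.03, 0.2, 0.2, 0, 0, 0, 0, 0, 0, 0, 0, 0, 0])

```text
clock: 8.4
eef_pos: [0.4711, 0.0634, 0.0601]
tool_rot: [0.617, 0.787, -0.011, -0.007]
ft_force: [0.3, 0.2, -0.2]
grip_width: 0.0098
```

```bash
python3 plan.py .4737 .0651 .044 103.9 2
```

```text
t 8.40 [0.4711 0.0634 0.0601] phi 103.9 tilt z [-0.024 -0.009 -1.   ] F [ 0.3  0.2 -0.2] w 0.0098 turn -0.0
0.009, 0.028, 0.133, -0.0
0.009, 0.028, 0.133, -0.0
```

Call:
play_rows(deltas=[0, 0.01, 0.02, 0.12, 0, 0, 0.01, 0.02, 0.12, 0, 0, 0, 0, 0, 0, 0, 0, 0, 0, 0])

```text
clock: 8.9
eef_pos: [0.4734, 0.0653, 0.0448]
tool_rot: [0.617, 0.787, -0.011, -0.006]
ft_force: [0.0, 1.0, -0.2]
grip_width: 0.0102
```

```bash
python3 plan.py .4737 .0651 .029 103.9 3
```

```text
t 8.90 [0.4734 0.0653 0.0448] phi 103.9 tilt z [-0.023 -0.009 -1.   ] F [ 0.   1.  -0.2] w 0.0102 turn -0.0
-0.001, 0.003, 0.088, -0.0
-0.001, 0.003, 0.088, -0.0
-0.001, 0.003, 0.088, -0.0
```

Call:
play_rows(deltas=[0, 0, 0, 0.08, 0, 0, 0, 0, 0.08, 0, 0, 0, 0, 0.06, 0, 0, 0, 0, 0, 0, 0, 0, 0, 0, 0])

```text
clock: 9.52
eef_pos: [0.4733, 0.0652, 0.0309]
tool_rot: [0.617, 0.787, -0.01, -0.006]
ft_force: [-0.3, -0.1, -0.7]
grip_width: 0.01
```

```bash
python3 plan.py .4737 .0651 .0265 103.9 1; python3 snap.py g5 .48 .065 .03
```

```text
t 9.53 [0.4733 0.0652 0.0309] phi 103.9 tilt z [-0.023 -0.009 -1.   ] F [-0.3 -0.1 -0.7] w 0.0100 turn -0.0
-0.004, 0.008, 0.072, -0.0
scene crop origin [262 238] scale 3.4
top crop origin [273 216] scale 4.4
```

View pics/g5.png

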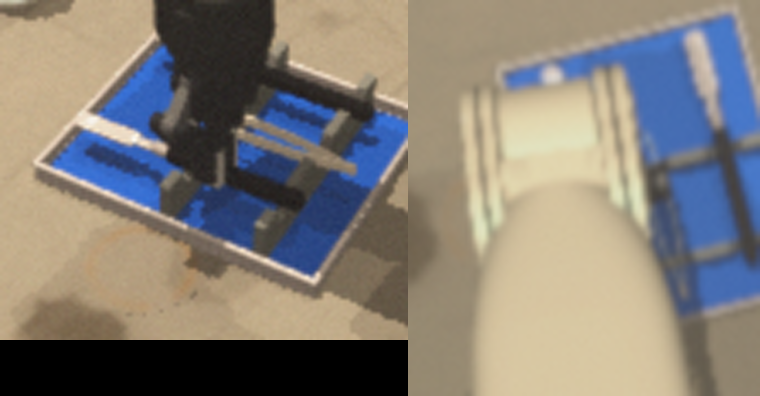

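The handle is going into the left rest (scene crop, handle end (300,198), tip (80,118)). I lower it gently, watching the force.

Call:
play_rows(deltas=[0, 0, 0, 0.05, 0, 0, 0, 0, 0, 0])

```text
clock: 9.88
eef_pos: [0.4734, 0.0652, 0.0279]
tool_rot: [0.617, 0.787, -0.01, -0.006]
ft_force: [-0.5, 0.4, -1.2]
grip_width: 0.0102
```

Call:
play_rows(deltas=[0, 0, 0, 0.03, 0, 0, 0, 0, 0, 0])

```text
clock: 10.12
eef_pos: [0.4737, 0.0654, 0.0265]
tool_rot: [0.616, 0.787, -0.01, -0.006]
ft_force: [-0.6, 0.2, 0.7]
grip_width: 0.0102
```

Call:
play_rows(deltas=[0, 0, 0, 0.025, 0, 0, 0, 0, 0, 0])

```text
clock: 10.38
eef_pos: [0.4737, 0.0655, 0.0265]
tool_rot: [0.617, 0.787, -0.009, -0.006]
ft_force: [-0.1, 0.3, 0.0]
grip_width: 0.0098
```

Call:
play_rows(deltas=[0, 0, 0, 0.02, 0, 0, 0, 0, 0, 0])

```text
clock: 10.62
eef_pos: [0.4737, 0.0655, 0.0264]
tool_rot: [0.617, 0.787, -0.009, -0.006]
ft_force: [-0.5, 0.1, 0.9]
grip_width: 0.0102
```

Call:
play_rows(deltas=[0.12, 0, 0, 0, 0, 0.22, 0, 0, 0, 0, 0.35, 0, 0, 0, 0, 0.4, 0, 0, 0, 0, 0.4, 0, 0, -0.3, 0, 0.4, 0, 0, -0.6, 0, 0.4, 0, 0, -0.4, 0, 0.4, 0, 0, 0, 0])

```text
clock: 11.62
eef_pos: [0.4746, 0.0658, 0.1043]
tool_rot: [0.617, 0.787, -0.01, -0.007]
ft_force: [0.2, 0.4, -0.4]
grip_width: 0.0343
```

```bash
python3 plan.py .36 -.06 .12 103.9 4;python3 plan.py .486 .0107 .12 103.9 2; python3 snap.py g6 .48 .05 .03
```

```text
t 11.62 [0.4746 0.0658 0.1043] phi 103.9 tilt z [-0.023 -0.008 -1.   ] F [ 0.2  0.4 -0.4] w 0.0343 turn -0.0
-0.395, -0.591, -0.05, -0.0
-0.395, -0.591, -0.05, -0.0
-0.395, -0.591, -0.05, -0.0
-0.395, -0.591, -0.05, -0.0
t 11.62 [0.4746 0.0658 0.1043] phi 103.9 tilt z [-0.023 -0.008 -1.   ] F [ 0.2  0.4 -0.4] w 0.0343 turn -0.0
-0.469, -0.021, -0.13, -0.0
-0.469, -0.021, -0.13, -0.0
scene crop origin [266 234] scale 3.4
top crop origin [277 216] scale 4.4
```

View pics/g6.png

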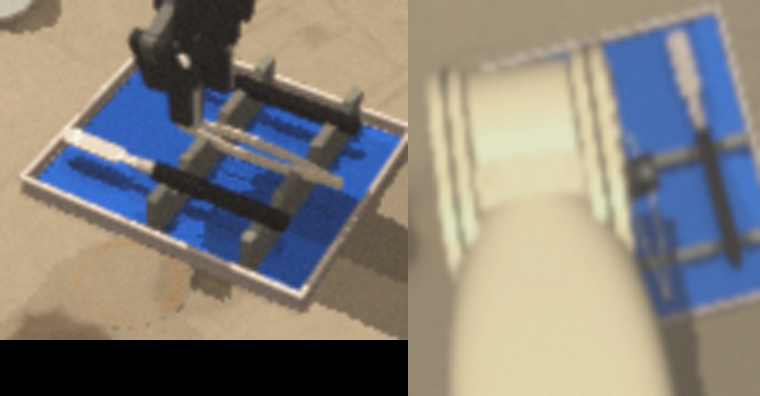

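The spatula lies in the left rest: handle end at crop (287,220), tip (66,136). I check that numerically.

```bash
python3 - <<'E'
from h import *
c=cam("scene");g=lambda u,v:(266+(u+.5)/3.4-.5,234+(v+.5)/3.4-.5)
th=np.radians(13.9);Rt=np.array([[np.cos(th),np.sin(th)],[-np.sin(th),np.cos(th)]])
for nm,uv in(("end",(287,219)),("front",(155,170)),("tip",(66,136)),("tray_end",(359,126))):
    p=onz(c,*g(*uv),.030);print(nm,(Rt@(p[:2]-[.4717,.007])*1e3).round(1))
E
python3 plan.py .485 .0103 .09 103.9 2
```

```text
end [-47.8  51.1]
front [52.5 54.6]
tip [124.7  56.2]
tray_end [-51.9 -57.5]
t 11.78 [0.4723 0.0655 0.1017] phi 103.9 tilt z [-0.029 -0.009 -1.   ] F [-0.6 -0.2  0. ] w 0.0341 turn -0.0
-0.472, -0.005, 0.099, -0.0
-0.472, -0.005, 0.099, -0.0
```

```bash
cat > chk.py <<'E'
from h import *
c=cam("scene");im=c["color"].astype(int)
th=np.radians(13.9);Rt=np.array([[np.cos(th),np.sin(th)],[-np.sin(th),np.cos(th)]])
org=np.array([.4717,.007]);W=lambda q,z:np.r_[Rt.T@np.array(q)+org,z]
def handle(y):
    roi=np.zeros(im.shape[:2],np.uint8)
    quad=proj(c,[W(q,.030) for q in((-.062,y-.014),(.056,y-.014),(.056,y+.014),(-.062,y+.014))])
    cv2.fillConvexPoly(roi,quad.round().astype(np.int32),1)
    m=((im.max(2)<70)&(im.max(2)-im.min(2)<25)&(roi>0)).astype(np.uint8)
    n,l,s,_=cv2.connectedComponentsWithStats(m);k=1+s[1:,4].argmax()
    v,u=np.nonzero(l==k)
    P=np.array([Rt@(onz(c,a,b,.031)[:2]-org) for a,b in zip(u,v)])*1e3
    (vx,vy,x0,y0)=cv2.fitLine(P.astype(np.float32),cv2.DIST_L2,0,.01,.01).ravel()
    print("y",y,"n",len(P),"centre",P.mean(0).round(1),"x",P[:,0].min().round(1),P[:,0].max().round(1),"yaw %.1f"%np.degrees(np.arctan(vy/vx)))
handle(.056);handle(-.056)
E
python3 chk.py
```

```text
y 0.056 n 269 centre [-1.6 55.8] x -50.2 53.2 yaw -0.5
y -0.056 n 229 centre [  1.  -53.9] x -53.1 56.0 yaw 1.1
```

Call:
play_rows(deltas=[0.4, -0.22, 0, -0.02, 0, 0.4, -0.22, 0, -0.02, 0, 0.4, -0.22, 0, -0.02, 0, 0.4, -0.22, 0, -0.02, 0, 0.4, 0, 0, 0, 0, 0.4, 0, 0, 0, 0])

```text
clock: 12.58
eef_pos: [0.4844, 0.0092, 0.1044]
tool_rot: [0.617, 0.786, -0.014, -0.01]
ft_force: [0.5, 0.9, 0.5]
grip_width: 0.0343
```

```bash
python3 plan.py .4847 .0104 .05 103.9 4
```

```text
t 12.57 [0.4844 0.0092 0.1044] phi 103.7 tilt z [-0.034 -0.01  -0.999] F [0.5 0.9 0.5] w 0.0343 turn -0.2
0.005, 0.01, 0.226, -0.0
0.005, 0.01, 0.226, -0.0
0.005, 0.01, 0.226, -0.0
0.005, 0.01, 0.226, -0.0
```

Call:
play_rows(deltas=[0.4, 0, 0.8, 0, 0, 0.4, 0, 0, 0, 0, 0.4, 0, 0, 0, 0])

```text
clock: 12.95
eef_pos: [0.5295, 0.0215, 0.1014]
tool_rot: [0.617, 0.787, -0.016, -0.012]
ft_force: [0.1, 0.1, -0.1]
grip_width: 0.0343
```

Call:
play_rows(deltas=[0.4, 0, -0.2, 0, 0, 0.4, 0, -0.2, 0, 0, 0.4, 0, -0.2, 0, 0, 0.4, 0, -0.2, 0, 0, 0.4, 0, 0, 0, 0])

```text
clock: 13.58
eef_pos: [0.4764, 0.0091, 0.1043]
tool_rot: [0.617, 0.787, -0.016, -0.013]
ft_force: [0.5, 0.5, 0.1]
grip_width: 0.0342
```

```bash
python3 plan.py .4847 .0104 .05 103.9 4
```

```text
t 13.57 [0.4764 0.0091 0.1043] phi 103.8 tilt z [-0.04  -0.01  -0.999] F [0.5 0.5 0.1] w 0.0342 turn -0.1
-0.003, 0.044, 0.224, -0.0
-0.003, 0.044, 0.224, -0.0
-0.003, 0.044, 0.224, -0.0
-0.003, 0.044, 0.224, -0.0
```

Call:
play_rows(deltas=[0.4, 0, 0, 0, 0, 0.4, 0, 0, 0, 0, 0.4, 0, 0, 0, 0, 0.4, 0, 0, 0, 0])

```text
clock: 14.08
eef_pos: [0.4778, 0.0092, 0.1045]
tool_rot: [0.617, 0.787, -0.016, -0.012]
ft_force: [-0.3, -0.4, 0.5]
grip_width: 0.0341
```

```bash
python3 plan.py .4847 .0104 .05 103.9 1
```

```text
t 14.07 [0.4778 0.0092 0.1045] phi 103.8 tilt z [-0.038 -0.01  -0.999] F [-0.3 -0.4  0.5] w 0.0341 turn -0.1
-0.007, 0.152, 0.903, -0.1
```

Call:
play_rows(deltas=[0.4, 0, 0, -0.9, 0, 0.4, 0, 0, 0, 0, 0.4, 0, 0, 0, 0])

```text
clock: 14.45
eef_pos: [0.4795, 0.0098, 0.1586]
tool_rot: [0.617, 0.787, -0.016, -0.013]
ft_force: [-0.5, 0.0, 0.0]
grip_width: 0.0341
```

```bash
python3 plan.py .4847 .0104 .05 103.9 1
```

```text
t 14.45 [0.4795 0.0098 0.1586] phi 103.8 tilt z [-0.04  -0.01  -0.999] F [-0.5  0.   0. ] w 0.0341 turn -0.1
-0.011, 0.161, 1.804, -0.1
```

Call:
play_rows(deltas=[0.4, 0, 0, 0.9, 0, 0.4, 0, 0, 0, 0, 0.4, 0, 0, 0, 0])

```text
clock: 14.82
eef_pos: [0.4782, 0.0094, 0.104]
tool_rot: [0.617, 0.787, -0.016, -0.012]
ft_force: [1.4, 0.1, 0.3]
grip_width: 0.0341
```

```bash
python3 plan.py .4847 .0104 .05 103.9 1
```

```text
t 14.82 [0.4782 0.0094 0.104 ] phi 103.8 tilt z [-0.039 -0.01  -0.999] F [1.4 0.1 0.3] w 0.0341 turn -0.1
-0.009, 0.146, 0.896, -0.1
```

Call:
play_rows(deltas=[0.4, 0, -1, 0, 0, 0.4, 0, -1, 0, 0, 0.4, 0, 0, 0, 0, 0.4, 0, 0, 0, 0])

```text
clock: 15.32
eef_pos: [0.3634, -0.02, 0.1125]
tool_rot: [0.617, 0.787, -0.014, -0.009]
ft_force: [0.4, 0.2, 0.0]
grip_width: 0.0344
```

```bash
python3 plan.py .4847 .0104 .09 103.9 1
```

```text
t 15.32 [ 0.3634 -0.02    0.1125] phi 103.8 tilt z [-0.032 -0.01  -0.999] F [0.4 0.2 0. ] w 0.0344 turn -0.1
0.009, 2.096, 0.305, -0.1
```

Call:
play_rows(deltas=[0.4, 0, 0.3, 0, 0, 0.4, 0, 0.3, 0, 0, 0.4, 0, 0.3, 0, 0, 0.4, 0, 0.3, 0, 0, 0.4, 0, 0.3, 0, 0, 0.4, 0, 0.3, 0, 0, 0.4, 0, 0, 0, 0])

```text
clock: 16.2
eef_pos: [0.487, 0.0087, 0.1165]
tool_rot: [0.616, 0.788, -0.008, -0.001]
ft_force: [-0.2, 0.2, -0.6]
grip_width: 0.034
```

```bash
python3 plan.py .4847 .0104 .09 103.9 2
```

```text
t 16.20 [0.487  0.0087 0.1165] phi 104.0 tilt z [-0.012 -0.01  -1.   ] F [-0.2  0.2 -0.6] w 0.0340 turn 0.1
0.02, -0.012, 0.221, 0.0
0.02, -0.012, 0.221, 0.0
```

Call:
play_rows(deltas=[0.4, 0, -1, 0, 0, 0.4, 0, 0, 0, 0, 0.4, 0, 0.25, 0, 0, 0.4, 0, 0.25, 0, 0, 0.4, 0, 0.25, 0, 0, 0.4, 0, 0.25, 0, 0, 0.4, 0, 0, 0, 0, 0.4, 0, 0, 0, 0])

```text
clock: 17.2
eef_pos: [0.4963, 0.0109, 0.1168]
tool_rot: [0.615, 0.789, -0.006, 0.0]
ft_force: [-0.6, 0.3, -0.7]
grip_width: 0.0341
```

```bash
python3 plan.py .4847 .0104 .05 103.9 3
```

```text
t 17.20 [0.4963 0.0109 0.1168] phi 104.1 tilt z [-0.007 -0.01  -1.   ] F [-0.6  0.3 -0.7] w 0.0341 turn 0.2
0.016, -0.06, 0.372, 0.1
0.016, -0.06, 0.372, 0.1
0.016, -0.06, 0.372, 0.1
```

Tilt is down to 0.7°. Now down to the tweezers.

Call:
play_rows(deltas=[0.4, 0.015, -0.05, 0.35, 0, 0.4, 0.015, -0.05, 0.35, 0, 0.4, 0.015, -0.05, 0.35, 0, 0.4, 0, 0, 0, 0, 0.4, 0, 0, 0, 0])

```text
clock: 17.82
eef_pos: [0.4872, 0.0106, 0.054]
tool_rot: [0.615, 0.789, -0.006, 0.001]
ft_force: [-0.6, 0.7, 1.0]
grip_width: 0.0341
```

```bash
python3 plan.py .4847 .0104 .012 103.9 3
```

```text
t 17.82 [0.4872 0.0106 0.054 ] phi 104.1 tilt z [-0.005 -0.01  -1.   ] F [-0.6  0.7  1. ] w 0.0341 turn 0.2
0.005, -0.012, 0.233, 0.1
0.005, -0.012, 0.233, 0.1
0.005, -0.012, 0.233, 0.1
```

Call:
play_rows(deltas=[0.4, 0, -0.015, 0.22, 0.1, 0.4, 0, -0.01, 0.22, 0.1, 0.4, 0, -0.01, 0.2, 0, 0.4, 0, 0, 0, 0])

```text
clock: 18.32
eef_pos: [0.4861, 0.0096, 0.0143]
tool_rot: [0.616, 0.787, -0.005, 0.002]
ft_force: [-0.3, -0.4, 0.5]
grip_width: 0.0346
```

```bash
python3 plan.py .4847 .0104 .011 103.9 1
```

```text
t 18.32 [0.4861 0.0096 0.0143] phi 103.9 tilt z [-0.002 -0.01  -1.   ] F [-0.3 -0.4  0.5] w 0.0346 turn 0.0
0.019, -0.019, 0.056, 0.0
```

Call:
play_rows(deltas=[0.4, 0.02, -0.02, 0.05, 0, 0.3, 0, 0, 0, 0, 0.1, 0, 0, 0, 0, 0, 0, 0, 0, 0, 0, 0, 0, 0, 0, 0, 0, 0, 0, 0])

```text
clock: 19.08
eef_pos: [0.485, 0.011, 0.0119]
tool_rot: [0.616, 0.788, -0.004, 0.002]
ft_force: [-0.8, 0.7, -0.3]
grip_width: 0.016
```

```bash
python3 plan.py .4847 .0104 .011 103.9 1
```

```text
t 19.07 [0.485  0.011  0.0119] phi 103.9 tilt z [-0.001 -0.009 -1.   ] F [-0.8  0.7 -0.3] w 0.0160 turn 0.0
-0.009, -0.008, 0.015, 0.0
```

Call:
play_rows(deltas=[0, 0, 0, -0.15, 0, 0, 0, 0, -0.3, 0, 0, 0, 0, -0.4, 0, 0, 0, 0, -0.4, 0, 0, 0, 0, -0.4, 0, 0, 0, 0, -0.2, 0, 0, 0, 0, 0, 0])

```text
clock: 19.95
eef_pos: [0.4861, 0.0111, 0.1293]
tool_rot: [0.617, 0.787, -0.004, 0.004]
ft_force: [0.4, 1.3, -0.6]
grip_width: 0.0163
```

```bash
python3 chk.py; python3 plan.py .4878 -.17 .1234 13.5 17
```

```text
y 0.056 n 251 centre [-1.3 55.9] x -50.2 53.2 yaw -0.9
y -0.056 n 229 centre [ -3.5 -54.3] x -53.7 50.2 yaw -0.9
t 20.00 [0.4857 0.0111 0.1286] phi 103.9 tilt z [ 0.001 -0.011 -1.   ] F [-0.4  0.1  0. ] w 0.0160 turn 90.4
-0.173, -0.041, 0.007, 5.3
-0.176, -0.024, 0.007, 5.3
-0.177, -0.008, 0.007, 5.3
-0.177, 0.009, 0.007, 5.3
-0.176, 0.025, 0.007, 5.3
-0.173, 0.041, 0.007, 5.3
-0.168, 0.057, 0.007, 5.3
-0.162, 0.072, 0.007, 5.3
-0.155, 0.087, 0.007, 5.3
-0.146, 0.101, 0.007, 5.3
-0.136, 0.114, 0.007, 5.3
-0.125, 0.126, 0.007, 5.3
-0.113, 0.137, 0.007, 5.3
-0.099, 0.147, 0.007, 5.3
-0.085, 0.156, 0.007, 5.3
-0.071, 0.163, 0.007, 5.3
-0.055, 0.169, 0.007, 5.3
```

Both spatulas are in place. I carry the tweezers over.

Call:
play_rows(deltas=[0, -0.17, -0.04, 0, 5.3, 0, -0.18, -0.02, 0, 5.3, 0, -0.18, -0.01, 0, 5.3, 0, -0.18, 0.01, 0, 5.3, 0, -0.18, 0.03, 0, 5.3, 0, -0.17, 0.04, 0, 5.3, 0, -0.17, 0.06, 0, 5.3, 0, -0.16, 0.07, 0, 5.3, 0, -0.16, 0.09, 0, 5.3, 0, -0.15, 0.1, 0, 5.3, 0, -0.14, 0.11, 0, 5.3, 0, -0.13, 0.13, 0, 5.3])

```text
clock: 21.5
eef_pos: [0.4741, -0.1206, 0.1137]
tool_rot: [0.945, 0.328, -0.015, -0.001]
ft_force: [0.4, 0.8, -0.4]
grip_width: 0.0159
```

```bash
python3 plan.py .4878 -.185 .1234 13.5 6
```

```text
t 21.50 [ 0.4741 -0.1206  0.1137] phi 38.3 tilt z [-0.03  -0.008 -1.   ] F [ 0.4  0.8 -0.4] w 0.0159 turn 24.8
-0.082, 0.164, -0.027, 4.1
-0.07, 0.169, -0.027, 4.1
-0.057, 0.174, -0.027, 4.1
-0.045, 0.177, -0.027, 4.1
-0.032, 0.18, -0.027, 4.1
-0.019, 0.182, -0.027, 4.1
```

Call:
play_rows(deltas=[0, -0.08, 0.16, -0.02, 4.1, 0, -0.07, 0.17, -0.02, 4.1, 0, -0.06, 0.17, -0.02, 4.1, 0, -0.04, 0.18, -0.02, 4.1, 0, -0.03, 0.1, -0.02, 4.1, 0, -0.02, 0.05, -0.02, 4.1, 0, 0, 0, 0, 0, 0, 0, 0, 0, 0])

```text
clock: 22.5
eef_pos: [0.4764, -0.1733, 0.1101]
tool_rot: [0.993, 0.111, -0.025, -0.002]
ft_force: [0.2, 0.3, -0.8]
grip_width: 0.0159
```

```bash
python3 plan.py .4878 -.1984 .1234 13.5 2
```

```text
t 22.50 [ 0.4764 -0.1733  0.1101] phi 12.8 tilt z [-0.05  -0.003 -0.999] F [ 0.2  0.3 -0.8] w 0.0159 turn -0.7
0.04, 0.224, -0.115, -0.3
0.039, 0.224, -0.115, -0.3
```

Call:
play_rows(deltas=[0, -1, 0, -0.1, 0, 0, -1, 0, -0.1, 0, 0, 0, 0, 0, 0, 0, 0, 0, 0, 0, 0, 0.3, 0, 0, 0, 0, 0.3, 0, 0, 0, 0, 0.3, 0, 0, 0, 0, 0.3, 0, 0, 0, 0, 0.3, 0, 0, 0, 0, 0.3, 0, 0, 0, 0, 0, 0, 0, 0])

```text
clock: 23.88
eef_pos: [0.4784, -0.1697, 0.1177]
tool_rot: [0.993, 0.12, -0.024, -0.002]
ft_force: [-0.3, 0.5, 0.1]
grip_width: 0.016
```

```bash
python3 plan.py .4878 -.1984 .1234 13.5 2
```

```text
t 23.88 [ 0.4784 -0.1697  0.1177] phi 13.8 tilt z [-0.049 -0.002 -0.999] F [-0.3  0.5  0.1] w 0.0160 turn 0.3
0.017, 0.25, -0.051, 0.1
0.018, 0.25, -0.051, 0.1
```

```bash
cat > tip.py <<'E'
from h import *
M0=R.from_quat([.616,.788,-.004,.002]).as_matrix();p0=np.array([.485,.011,.0119])
u=np.array([np.cos(np.radians(13.9)),np.sin(np.radians(13.9)),0])
q=M0.T@(np.array([.4711,.0070,.0285])+.0645*u-p0); ax=M0.T@u; up=M0.T@[0,0,1]
o=bot.get_obs();M=R.from_quat(o["tool_rot"]).as_matrix()
tip=o["eef_pos"]+M@q;d=M@ax
F=np.array([.4995,-.247,.140]);L=F+.05*np.array([.2334,-.9724,0])
print("t",o["clock"],"tips",tip.round(4),"dir",np.degrees(np.arctan2(d[1],d[0])).round(1),"pitch",np.degrees(np.arcsin(d[2])).round(2),"up",(M@up).round(3))
print("need tool units",(M.T@(F-tip)/.06).round(3))
E
python3 tip.py
```

```text
t 23.875 tips [ 0.4903 -0.2184  0.134 ] dir -76.3 pitch -0.33 up [0.04  0.004 0.999]
need tool units [ 0.03   0.498 -0.106]
```

Call:
play_rows(deltas=[0, 0, 0.08, -0.02, 0, 0, 0, 0.08, -0.02, 0, 0, 0, 0.08, -0.02, 0, 0, 0, 0.08, -0.02, 0, 0, 0, 0.08, -0.02, 0, 0, 0, 0, 0, 0, 0, 0, 0, 0, 0])

```text
clock: 24.75
eef_pos: [0.4839, -0.1951, 0.1237]
tool_rot: [0.993, 0.119, -0.025, -0.002]
ft_force: [-0.6, 0.2, -0.4]
grip_width: 0.0162
```

```bash
python3 tip.py; python3 - <<'E'
from h import *
ims=[]
for n,s in(("scene",5),("top",5)):
    c=cam(n);p=proj(c,[.505,-.265,.14])[0].astype(int)
    w,h=(42,50) if n=="scene" else (36,36)
    print(n,p-[w,h],proj(c,[[.4995,-.247,.14],[.5112,-.2956,.14]]).round(1).tolist())
    ims.append(cv2.resize(c["color"][p[1]-h:p[1]+h,p[0]-w:p[0]+w],None,fx=s,fy=s,interpolation=cv2.INTER_CUBIC))
H=max(i.shape[0] for i in ims)
cv2.imwrite("pics/f1.png",np.hstack([cv2.copyMakeBorder(i,0,H-i.shape[0],0,0,cv2.BORDER_CONSTANT) for i in ims]))
E
```

```text
t 24.75 tips [ 0.4958 -0.2438  0.1401] dir -76.4 pitch -0.34 up [0.041 0.004 0.999]
need tool units [ 0.046  0.067 -0.002]
scene [359 139] [[399.2, 193.2], [406.2, 184.5]]
top [385 213] [[415.1, 251.7], [431.2, 247.5]]
```

View pics/f1.png

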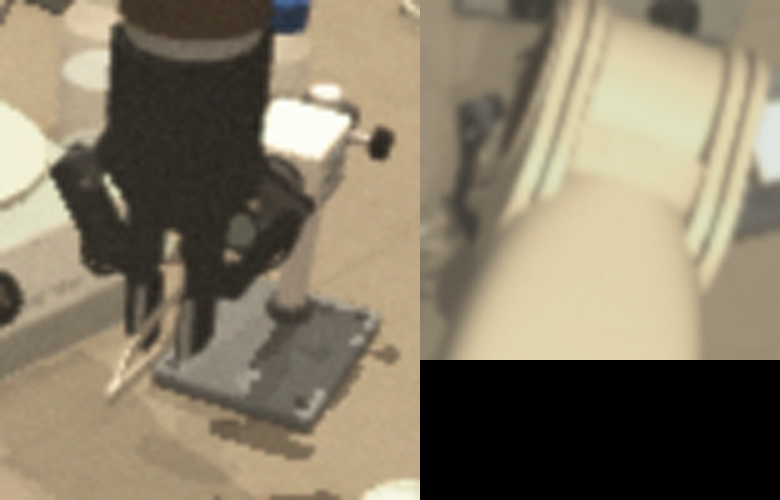

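```bash
python3 - <<'E'
from h import *
M0=R.from_quat([.616,.788,-.004,.002]).as_matrix();p0=np.array([.485,.011,.0119])
u=np.array([np.cos(np.radians(13.9)),np.sin(np.radians(13.9)),0]);c0=np.array([.4711,.0070,.0285])
o=bot.get_obs();M=R.from_quat(o["tool_rot"]).as_matrix()
W=lambda s:o["eef_pos"]+M@(M0.T@(c0+s*u-p0))
S=cam("scene");T=cam("top")
print("back end pred px",proj(S,W(-.0655)),"obs",359+109/5,139+394/5, "wanted z line",W(-.0655))
# lens face in the first pictures: top, crop 5.3 at (415,215); dark ring in scene
print("lens top view",onz(T,415+90.5/5.3-.5,215+170.5/5.3-.5,.14))
im=cv2.imread("pics/scene0.png");g=im[155:230,380:445].astype(int)
v,u_=np.mgrid[155:230,380:445]
near=np.hypot(u_-406.5,v-184)<14
dark=(g.max(2)<75)&near
n,l,s,ce=cv2.connectedComponentsWithStats(dark.astype(np.uint8));print(s[1:].tolist(),(ce[1:]+[380,155]).round(1).tolist())
# bright annulus round the dark lens glass: ellipse of its outer edge
fa=((g.min(2)>95)&(np.hypot(u_-406.5,v-184)<11)).astype(np.uint8)
k=max(cv2.findContours(fa,cv2.RETR_EXTERNAL,cv2.CHAIN_APPROX_NONE)[0],key=cv2.contourArea)
e=cv2.fitEllipse(k);cx=np.array(e[0])+[380,155];print("annulus",cx,e[1],e[2],onz(S,*cx,.14))
E
```

```text
back end pred px [[379.53325939 219.25778017]] obs 380.8 217.8 wanted z line [ 0.46524746 -0.11730227  0.1407769 ]
lens top view [ 0.51373385 -0.296866    0.14      ]
[[21, 17, 18, 18, 82], [22, 25, 10, 10, 40]] [[412.7, 177.0], [406.4, 183.8]]
annulus [406.20529175 184.35494041] (17.095035552978516, 18.477449417114258) 152.49485778808594 [ 0.51155178 -0.29625679  0.14      ]
```

Call:
play_rows(deltas=[0, 0.025, 0.035, 0, 0, 0, 0.025, 0.03, 0, 0, 0, 0, 0, 0, 0, 0, 0, 0, 0, 0])

```text
clock: 25.45
eef_pos: [0.4882, -0.1979, 0.1234]
tool_rot: [0.992, 0.12, -0.025, -0.002]
ft_force: [-0.4, -0.1, -0.5]
grip_width: 0.016
```

```bash
sed -i 's/F=np.array.*; *L/F=np.array([.5001,-.2473,.140]);L/;s/\[.4995,-.247,.140\]/[.5001,-.2473,.140]/' tip.py; python3 tip.py
```

```text
t 25.45 tips [ 0.5001 -0.2466  0.1397] dir -76.3 pitch -0.34 up [0.042 0.004 0.999]
need tool units [-0.004  0.012 -0.005]
```

```bash
python3 chk.py; python3 - <<'E'
from h import *
o=bot.get_obs();print(abs(o["joint_vel"]).max(),o["grip_width"],o["clock"])
print(ticket.job_done())
E
```

```text
y 0.056 n 227 centre [-0.5 56. ] x -50.2 51.9 yaw -0.7
y -0.056 n 204 centre [ -3.1 -54.7] x -52.2 50.2 yaw -0.9
0.0012751705606179637 0.01600103741963884 25.5
the job is handed in; nothing more can be done
None
```

I laid the bench spatula in the empty rest, took the tweezers out of the tray, and handed the job in at 25.5 s with them still held in front of the lens.

- **Spatula:** it was lowered until it touched the bars, then released. The last image check puts it at tray (−0.5, 56.0) mm, 0.7° off the tray's x axis, blade to +x. The tray spatula stayed in its rest.
- **Tweezers:** still gripped (16 mm opening) and at rest. By calculation from the arm pose, the points are about 1 mm from my estimate of the focus point. They point along the line of sight to within about 1° and are pitched 0.3°.

**Checks that disagreed or were not clean:**
- The gripper had picked up a tilt that I could not fully remove, so the tweezers are rolled about 2.4° around their own length.
- In the image the back end of the tweezers sat about 2 px (some 3 mm) from where the arm pose put it.
- The points themselves were hidden behind the fingers, so I could not see them directly.
- My separate estimates of the lens position differ by 2–3 mm.

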